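# Load a label roll on its spring spindle into the bench dispenser

## Task

Load the full label roll, which lies in the wooden cradle with its spring spindle through the core, into the empty label dispenser: pocket the sprung pin in one end cup, push the spring in, bring the other pin down in line with the second cup and let the spring carry it home, so that the roll hangs level with a pin in each cup. Ease it in gently without forcing the cups, let go of it, and do not push the knife, the spare rolls or the small carton about.

Things in the scene. Friction and masses are not known exactly. Their poses are not given: they have to be found in the camera images.
- spindle: Full white label roll, 58 mm diameter, 66 mm wide, about 0.25 kg, fixed on its spindle. Origin: middle of the roll, on its axis; y runs along the spindle towards the sprung pin. Spring free, it is 172 mm long tip to tip (tips at y = -86 and +86 mm). It lies with its axis level, 34 mm above the table. Grip it across the diameter from above; a firm 40 N keeps it from slipping.
- fixed_pin (a point): End of the fixed pin at y = -86 mm of the spindle: a plain flat-ended steel pin, 9 mm thick, 28 mm long, standing out of an 18 mm thick grey stub that ends 58 mm from the roll's middle.
- ferrule (a point): Outer face of the steel ferrule (21 mm diameter) at y = +58 mm of the spindle. The sprung pin comes out of it: steel, 9 mm thick, round-nosed, 28 mm long when free. Pushed in along the axis it starts to give at 2.5 N and rises by 0.5 N per mm to 11 N at 17 mm, where it stops hard.
- dispenser: Empty grey label dispenser bolted to the cart. Origin: on the table at the middle of its base; y axis: along the roll axis. Base plate 8 mm thick, x -92 to +68, y -112 to +112 mm. On it stands a U-shaped yoke: two 5 mm upright cheek plates, 30 mm wide, round on top, 77 mm high, each with a round black cup on its inner face. The plastic cups crack if loaded with more than 18 N.
- bay_mid (a point): Point on the line through both cups (along the dispenser's y), 62 mm above the table over the base's middle. The cups face each other: mouths 150 mm apart, bottoms 166 mm; each 24 mm outside, bore 14 mm, 8 mm deep, mouth flared to 18 mm. The yoke is clamped in slots, so the middle between the cups lies up to 10 mm from this point either way along y; this is not measured: feel for it.
- tear_bar (a point): Middle of the toothed steel tear bar's top edge, 42 mm above the table, 84 mm in front (-x) of the bay; the bar is 110 mm long along y.
- cradle: Plywood cradle fixed to the cart, 120 by 90 by 5 mm with two ribs 6 mm high that keep the roll from rolling; the roll's axis lies along its y. Origin: middle of its underside. Loading hint: the free spindle is too long to go in level; tilted by about 14 degrees its far end passes over the far cheek. The far pin clears its cup only when the spring is within 3 mm of its stop (above 9.5 N).
- spare_roll: Spare label roll without spindle, standing upright, 58 mm diameter, 76 mm high. Leave it alone.
- spare_roll2: Another spare roll, the same size, standing upright. Leave it alone.
- knife: Closed yellow box knife lying flat between dispenser and cradle, 130 by 20 by 14 mm, origin in its middle. Leave it alone.
- small_carton: Small carton, 110 by 85 by 60 mm. Leave it alone.
Mind the look-alikes: they are no part of the job. Leave any black look-alike of the spindle alone.

How it is judged:
At the end, for the whole second after the job is handed in: The roll hangs in the dispenser with a pin in each cup: its middle within 4 mm of the line through the cups (sideways and in height) and within 16 mm of the bay's middle along it, its axis within 0.045 rad of that line, at rest and let go (x of spindle in the frame of dispenser between -0.004 and 0.004 m and z of spindle in the frame of dispenser between 0.058 and 0.066 m and y of spindle in the frame of dispenser between -0.016 and 0.016 m and angle between the y axis of spindle and the y axis of dispenser, either way round below 0.045 rad and linear speed of spindle below 0.02 m/s and angular speed of spindle below 0.3 rad/s); the robot touches nothing.
It fails at once if the roll or its spindle presses on the dispenser with more than 18 N (contact force between spindle and dispenser above 18 N).
It fails at once if the robot presses on the dispenser with more than 25 N (contact force between any of the arm, the fingers and dispenser above 25 N).
It fails at once if the knife, a spare roll or the small carton is shifted by more than 30 mm (distance of any of spare_roll, spare_roll2, knife, small_carton from where it was at the start of the episode above 0.03 m).
It also fails if it takes over 69 s, if anything falls off the work surface, if the arm or the gripper's body presses on something with over 40 N, if the wrist force passes 120 N, or if a joint passes its speed limit or range.

## Robot

A 6-joint arm with a two-finger parallel gripper is mounted at the origin on the work surface. World frame = base frame: x ahead of the robot, y to its left, z up, the work surface at z = 0. Lengths are in m, angles in rad, forces in N, time in s.
With the tool pointing down it reaches from about 0.2 to 0.875 m from the base axis. Payload 3.4 kg.
Tool frame: the origin (TCP) lies on the centre line of the jaws, within the pads' length; the fingertips stand 25 mm ahead of it and the grasp point (between the pads) lies 6 mm ahead of it; z points along the fingers, y is the line along which they close (so a half turn about z gives the same grasp; the last joint's range is limited). The gripper opens to 94 mm and grips with 3 to 60 N. Pads are 16 mm wide; open, the fingers measure 119 mm over their backs; the gripper's body (75 mm by 177 mm) begins 78 mm behind the grasp point.
Start: joints at [-1.347, 0.276, 1.505, -0, 1.361, -0.121], TCP at [0.194, -0.541, 0.23] pointing down, gripper open.
Joint ranges: [-2.89, 2.89], [-0.75, 2.08], [0.22, 2.7], [-1.18, 4.32], [0.11, 2.71], [-2.7, 2.7]. Speed limits (rad/s): [2.57, 2.57, 3.14, 3.14, 3.14, 3.14].

## Interface

Orientations are given as a unit quaternion [w, x, y, z].
In Python, from workcell import arm, cams gives the robot as it stands.
- The arm moves only by the shell command python3 -m pendant 'ROWS'. ROWS is a JSON object of lists of equal length, an entry for each row: "claw": the opening in per cent of the stroke, from 0 (shut) to 100 (fully open); "xyz": the shift along the tool's x, y, z in units of 25 mm (1.0 is 25 mm), a list of three; "rotation": the turn, a rotation vector about the tool's x, y, z in units of 6 degrees (1.0 is 6 degrees), a list of three. In form: {"claw": [claw, ...], "xyz": [[dx, dy, dz], ...], "rotation": [[wx, wy, wz], ...]}. A call has 1 to 20 rows; each row shifts and turns the commanded pose from where the row before left it, along the tool's axes as they then stand; what a row does not reach is not made up. A row lasts 1/8 s, in which the tool goes at most 62.5 mm and 10.7 degrees, less where a joint would pass 70% of its speed; a pose out of reach is approached as far as the arm can. A call is refused whole if a number of a shift passes 1 or a number of a turn 1, either way. A call with a gripper value outside its range is refused whole. The fingers move at their own pace and stop on an object; the grip force is fixed at half the most. Time passes only in rows, so rows that do not move let the fingers close. It gives the time, the measured TCP pose, the force, the opening and the grip force at its end, in the units of the state.
- arm.read_state(): the state, without advancing time (a new reading comes with each control period).
- cams.capture(name): name is "scene" or "side" or "wrist"; returns a dict with "pixels" (400x640x3 uint8, red, green, blue), "fx", "fy", "cx", "cy" (pixels), "distortion" ([k1, k2, p1, p2, k3] as OpenCV has them; the pictures are not rectified), "cam_to_world" (4x4, takes a point from camera to world coordinates). Camera axes: x right, y up, looking along -z (the intrinsics and any distortion apply to the point x, -y, -z); pixel columns grow to the right and rows downward; lengths in m; the calibration is good to about 2 mm. A picture is of the moment at which its call begins. There is no depth.
- arm.sign_off(): hands the job in; it is judged then, once.
Trained networks look in the newest picture that a camera, given by its name, has taken for a name from the list of things; names that differ only in an ending like _2 or _b are one class to them, and where a whole thing is asked for, a point or a joint stands for the part that bears it (a point fixed in the world has none). Each returns a list of dicts, best first, with "score" (0 to 1); they miss things now and then, are a little off and sometimes report something else, mostly with a low value. They report only what shows in the picture. A call takes as long as a camera call. They do not tell look-alikes from the thing itself.
- cams.look_for(camera, target): "location" ([x, y, z] in m, in world coordinates, good to about 4 mm: the middle of the surface that is visible of it).
- cams.cut_out(camera, target): "region" (400x640 bool, what is visible of it).
- cams.spot_point(camera, target): "location" ([x, y, z] in m, in world coordinates, good to about 4 mm: a listed point, or the origin of a listed thing).
The state is a dict: "time": time; "joint_positions": joint angles; "joint_vel": joint speeds; "effort": joint torques, N m; "tool_pos": TCP position; "tool_rot": TCP orientation; "ft_force": force on the tool from outside, world axes, zero at the start; "torque": the same for the moment, N m; "width": finger opening in m; "gripper_force": force on a finger pad.
Only numpy, scipy, OpenCV 4.12 (cv2) and the standard library are available. Lean on these libraries where they do the work, as an engineer would, in place of code of your own. Each camera call takes 0.05 s, during which the arm holds its last target. There are 200 camera calls.

## Working session

There is one attempt and no reset: what is moved stays moved. The work goes in short steps, Python scripts to look and compute and a shell command to move; the robot and the scene stay as the last step left them, time stands still between calls to the robot, and variables do not carry over. Pictures are saved under pics/ and viewed, at most 10 in all, crops included, and the job is handed in when it is done.

```bash
mkdir -p pics; ls
python3 - <<'E'
from workcell import arm,cams
import cv2,numpy as np
s=arm.read_state(); print({k:np.round(v,3).tolist() for k,v in s.items()})
for c in ["scene","side"]:
    p=cams.capture(c); cv2.imwrite(f"pics/{c}0.png",p["pixels"][:,:,::-1])
    print(c,np.round(p["cam_to_world"],3).tolist(),p["fx"])
    for t in ["spindle","fixed_pin","ferrule","dispenser","bay_mid","tear_bar","cradle","knife","spare_roll","small_carton"]:
        print(t,[(round(d["score"],2),np.round(d["location"],3).tolist()) for d in cams.spot_point(c,t)[:4]])
E
```

```text
pics
{'time': 0.0, 'joint_positions': [-1.347, 0.277, 1.506, -0.0, 1.361, -0.121], 'joint_vel': [-0.0, 0.001, 0.002, 0.001, -0.002, -0.0], 'effort': [-0.001, -40.459, -23.723, 0.07, 0.035, -0.0], 'tool_pos': [0.194, -0.541, 0.23], 'tool_rot': [-0.001, 0.985, 0.172, -0.0], 'ft_force': [0.175, 0.563, 0.585], 'torque': [-0.017, -0.024, -0.017], 'gripper_force': 0.0, 'width': 0.094}
scene [[-0.227, -0.795, 0.562, 1.317], [0.974, -0.18, 0.14, 0.167], [-0.01, 0.58, 0.815, 1.279], [0.0, 0.0, 0.0, 1.0]] 513.5833880573284
spindle [(0.81, [0.561, -0.164, 0.035]), (0.58, [0.228, -0.346, 0.031]), (0.55, [0.438, -0.321, 0.027]), (0.18, [0.475, 0.182, 0.042])]
fixed_pin [(0.9, [0.428, -0.409, 0.029]), (0.87, [0.547, -0.252, 0.038]), (0.69, [0.166, -0.41, 0.03])]
ferrule [(0.97, [0.564, -0.107, 0.042]), (0.93, [0.27, -0.308, 0.027]), (0.8, [0.443, -0.266, 0.032])]
dispenser [(0.72, [0.554, 0.169, -0.004])]
bay_mid [(0.8, [0.554, 0.172, 0.066])]
tear_bar [(0.79, [0.478, 0.184, 0.042]), (0.23, [0.748, -0.056, 0.0])]
cradle [(0.71, [0.562, -0.16, -0.001]), (0.62, [0.74, 0.035, -0.001]), (0.41, [0.564,
[... 401 characters left out ...]
259215
spindle [(0.95, [0.558, -0.161, 0.031]), (0.95, [0.446, -0.32, 0.03]), (0.72, [0.23, -0.35, 0.03])]
fixed_pin [(0.78, [0.546, -0.246, 0.033]), (0.72, [0.168, -0.411, 0.029]), (0.69, [0.433, -0.411, 0.027])]
ferrule [(0.97, [0.273, -0.31, 0.031]), (0.73, [0.565, -0.105, 0.033]), (0.61, [0.445, -0.262, 0.028])]
dispenser [(0.58, [0.552, 0.172, -0.003])]
bay_mid [(0.93, [0.553, 0.173, 0.062])]
tear_bar [(0.77, [0.47, 0.179, 0.044])]
cradle [(0.83, [0.559, -0.158, -0.003])]
knife [(0.72, [0.575, -0.008, 0.002]), (0.62, [0.553, 0.173, -0.002])]
spare_roll [(0.92, [0.749, 0.032, -0.002]), (0.73, [0.75, -0.047, 0.003]), (0.36, [0.555, 0.172, 0.062])]
small_carton [(0.9, [0.766, 0.155, 0.0])]
```

View pics/scene0.png

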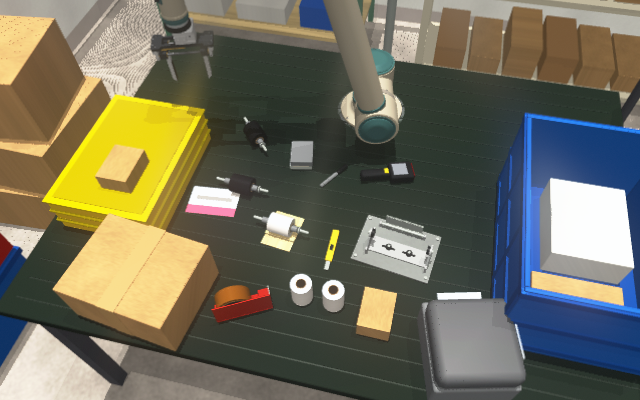

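View pics/side0.png

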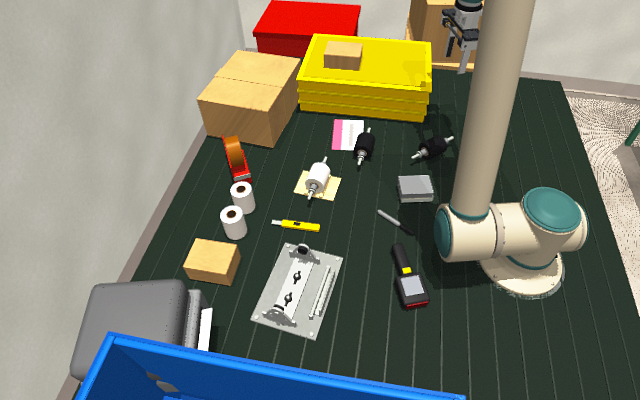

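Candidates for the spindle (scene view): a white roll on the plywood cradle at (281,223), and black look-alikes at (241,184) and (256,135). The upright white rolls at (301,290) and (333,296) have no spindle. I choose the white one at (281,223) and check it in a close crop.

Run:
```python
import cv2
a=cv2.imread("pics/scene0.png")
cv2.imwrite("pics/crop0.png",cv2.resize(a[180:300,235:455],None,fx=3.6,fy=3.6,interpolation=cv2.INTER_CUBIC))
```

```text
(no output)
```

View pics/crop0.png

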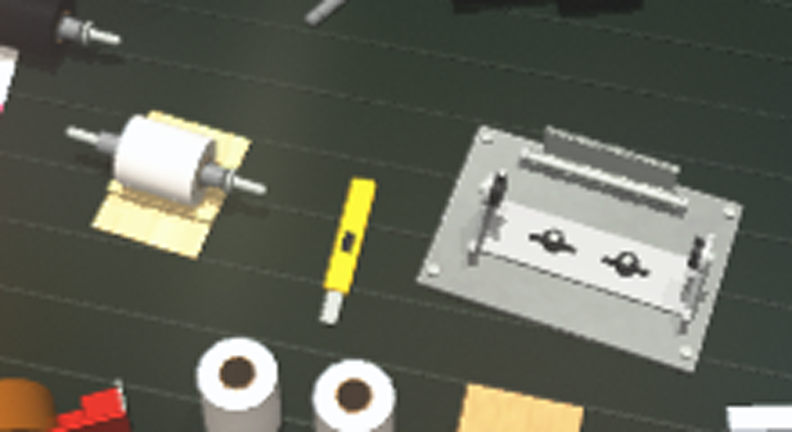

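The crop shows the white roll (165,160) on plywood with a pin at each end. The steel ferrule is on the right at (215,178), facing the dispenser, whose cheeks are at (490,215) and (697,265). The choice holds, so I move above it.

```bash
python3 -m pendant '{"claw":[100,100,100,100,100,100,100,100,100,100,100],"xyz":[[0,0,0],[0,0,0],[0,0,0],[0,0,0],[0,0,0],[0,0,0],[0,0,0],[0,0,0],[0,0,0],[0,0,0],[0,0,0]],"rotation":[[0,0,-1],[0,0,-1],[0,0,-1],[0,0,-1],[0,0,-1],[0,0,-1],[0,0,-1],[0,0,-1],[0,0,-1],[0,0,-1],[0,0,-0.5]]}'
python3 -m pendant '{"claw":[100,100,100,100,100,100,100,100,100,100,100,100,100,100,100,100,100,100],"xyz":[[1,0.73,0],[1,0.73,0],[1,0.73,0],[1,0.73,0],[1,0.73,0],[1,0.73,0],[1,0.73,0],[1,0.73,0],[1,0.73,0],[1,0.73,0],[1,0.73,0],[1,0.73,0],[1,0.73,0],[1,0.73,0],[1,0.73,0],[1,0.73,0],[0.9,0.75,0],[0,0,0]],"rotation":[[0,0,0],[0,0,0],[0,0,0],[0,0,0],[0,0,0],[0,0,0],[0,0,0],[0,0,0],[0,0,0],[0,0,0],[0,0,0],[0,0,0],[0,0,0],[0,0,0],[0,0,0],[0,0,0],[0,0,0],[0,0,0]]}'
cat > h.py <<'E'
from workcell import arm,cams
import numpy as np,cv2
from scipy.spatial.transform import Rotation as R
def tool():
    s=arm.read_state(); w=s["tool_rot"]
    return np.array(s["tool_pos"]),R.from_quat([w[1],w[2],w[3],w[0]]).as_matrix(),s
def ray(p,uv,z):
    K=np.array([[p["fx"],0,p["cx"]],[0,p["fy"],p["cy"]],[0,0,1]])
    u=cv2.undistortPoints(np.array(uv,float).reshape(-1,1,2),K,np.array(p["distortion"])).reshape(-1,2)
    T=np.array(p["cam_to_world"]); d=(T[:3,:3]@np.c_[u[:,0],-u[:,1],-np.ones(len(u))].T).T
    o=T[:3,3]; return o+d*((z-o[2])/d[:,2])[:,None]
def proj(p,X):
    K=np.array([[p["fx"],0,p["cx"]],[0,p["fy"],p["cy"]],[0,0,1]])
    T=np.array(p["cam_to_world"]); c=(np.atleast_2d(X)-T[:3,3])@T[:3,:3]; c=c*[1,-1,-1]
    return cv2.projectPoints(c,np.zeros(3),np.zeros(3),K,np.array(p["distortion"]))[0].reshape(-1,2)
def spot(cams_,names):
    for c in cams_:
        p=cams.capture(c)
        for n in names: print(c,n,[(round(d["score"],2),np.round(d["location"],4).tolist()) for d in cams.spot_point(c,n)[:3]])
    return p
E
python3 - <<'E'
from h import *
t,M,s=tool(); print(t,M.round(3).tolist(),s["joint_positions"])
p=spot(["wrist"],["spindle","fixed_pin","ferrule"])
print(np.round(p["cam_to_world"],3).tolist(),p["fx"],p["distortion"])
cv2.imwrite("pics/w1.png",p["pixels"][:,:,::-1])
E
```

```text
time: 2.48
tool_pos: [0.1943, -0.5412, 0.2305]
tool_rot: [0.0, 0.75, 0.662, -0.0]
ft_force: [-0.3, -0.9, -0.9]
width: 0.0941
gripper_force: 0.0
time: 4.72
tool_pos: [0.5569, -0.1601, 0.2302]
tool_rot: [-0.0, 0.75, 0.662, 0.0]
ft_force: [0.3, -0.3, -0.0]
width: 0.0939
gripper_force: 0.0
[ 0.55690084 -0.16013174  0.23024261] [[0.124, 0.992, 0.0], [0.992, -0.124, 0.0], [0.0, 0.0, -1.0]] [-4.00134832e-01  2.82717364e-01  1.49574654e+00  1.50691162e-04
  1.36306240e+00 -2.76308426e-01]
wrist spindle [(0.67, [0.443, -0.3215, 0.0279]), (0.61, [0.5599, -0.1652, 0.0325])]
wrist fixed_pin [(0.88, [0.4303, -0.4084, 0.0259])]
wrist ferrule [(0.97, [0.444, -0.2672, 0.0268]), (0.82, [0.5645, -0.1069, 0.0368])]
[[0.992, 0.118, 0.037, 0.566], [-0.123, 0.952, 0.281, -0.078], [-0.002, -0.284, 0.959, 0.385], [0.0, 0.0, 0.0, 1.0]] 310.9395025010461 [-0.02570007  0.          0.          0.          0.        ]
```

View pics/w1.png

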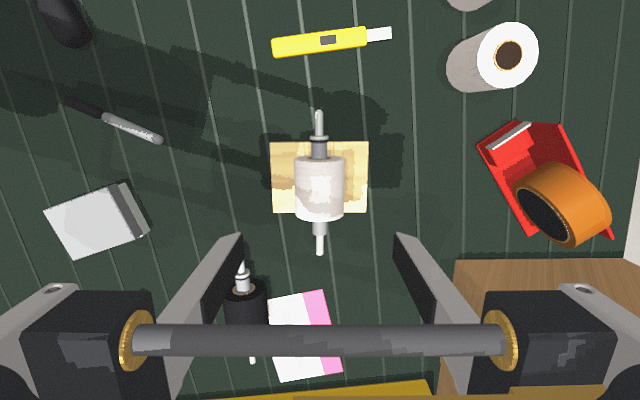

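The wrist view shows the roll at (319,187), the sprung tip at (319,111) and the fixed tip at (320,254), nearly in line with the tool. I convert these pixels at z=0.034.

Run:
```python
from h import *
t,M,s=tool()
p=cams.capture("wrist")
# fine: roll side edges by bright rows between
g=cv2.cvtColor(p["pixels"],cv2.COLOR_RGB2GRAY).astype(int)
for v in (115,120,125,240,246,250):
    print(v,g[v,308:332].tolist())
a=ray(p,[[319,109.5],[320,255]],0.034); print(a, np.linalg.norm(a[0]-a[1]), a.mean(0), (a-t)@M)
m=max(cams.cut_out("wrist","spindle"),key=lambda d:d["region"][190,320])["region"]
vs=[v for v in range(165,215,5)]
for v in vs: 
    u=np.where(m[v])[0]; print(v,u.min(),u.max(),end="; ")
```

```text
115 [73, 72, 75, 69, 82, 113, 123, 115, 148, 179, 195, 214, 214, 207, 191, 170, 110, 43, 49, 50, 47, 52, 54, 53]
120 [70, 73, 75, 68, 61, 98, 120, 113, 147, 183, 197, 204, 217, 209, 189, 173, 109, 42, 48, 50, 49, 51, 53, 55]
125 [74, 69, 73, 73, 69, 75, 71, 64, 138, 180, 196, 199, 213, 208, 194, 175, 111, 40, 46, 51, 47, 55, 54, 46]
240 [70, 68, 70, 68, 70, 75, 66, 64, 62, 111, 211, 239, 246, 246, 245, 240, 189, 94, 62, 67, 71, 101, 111, 96]
246 [69, 72, 75, 76, 71, 75, 75, 72, 66, 116, 210, 242, 246, 246, 244, 238, 183, 99, 63, 76, 71, 81, 108, 117]
250 [72, 75, 75, 73, 71, 73, 72, 75, 70, 92, 207, 242, 246, 246, 246, 239, 184, 97, 65, 69, 72, 67, 98, 114]
[[ 0.56483303 -0.08086194  0.034     ]
 [ 0.54428292 -0.25336523  0.034     ]] 0.17372303567007086 [ 0.55455798 -0.16711359  0.034     ] [[ 0.08175349 -0.00054437  0.19639756]
 [-0.09196315  0.00094315  0.19649549]]
165 294 346; 170 295 345; 175 295 345; 180 295 345; 185 295 345; 190 295 344; 195 295 344; 200 296 344; 205 296 344; 210 296 344;
```

```bash
python3 -m pendant '{"claw":[100,100,100,100,100,100,100,100,100,100,100,100,100,100],"xyz":[[1,-0.14,0],[1,-0.14,0],[1,-0.14,0],[1,-0.14,0],[1,-0.14,0],[1,-0.14,0],[1,-0.14,0],[1,-0.14,0],[1,-0.14,0],[1,-0.14,0],[1,-0.14,0],[1,-0.14,0],[1,-0.14,0],[0,0,0]],"rotation":[[0,0,0],[0,0,0],[0,0,0],[0,0,0],[0,0,0],[0,0,0],[0,0,0],[0,0,0],[0,0,0],[0,0,0],[0,0,0],[0,0,0],[0,0,0],[0,0,0]]}'
python3 - <<'E'
from h import *
t,M,s=tool()
p=spot(["wrist"],["dispenser","bay_mid","tear_bar"])
cv2.imwrite("pics/w2.png",p["pixels"][:,:,::-1])
np.save("w2.npy",p,allow_pickle=True)
m=cams.cut_out("wrist","dispenser")[0]["region"].astype(np.uint8)
c=max(cv2.findContours(m,0,2)[0],key=cv2.contourArea)
q=cv2.approxPolyDP(c,8,True).reshape(-1,2); print(q.tolist())
E
```

```text
time: 6.78
tool_pos: [0.5516, 0.1674, 0.2305]
tool_rot: [0.0, 0.75, 0.662, 0.0]
ft_force: [1.2, -0.2, -0.3]
width: 0.0944
gripper_force: 0.0
wrist dispenser [(0.93, [0.556, 0.1684, 0.0006])]
wrist bay_mid [(0.87, [0.5566, 0.1712, 0.0613])]
wrist tear_bar [(0.96, [0.4699, 0.1796, 0.0449]), (0.43, [0.5573, -0.1603, -0.0013])]
[[243, 77], [251, 253], [367, 254], [379, 79]]
```

View pics/w2.png

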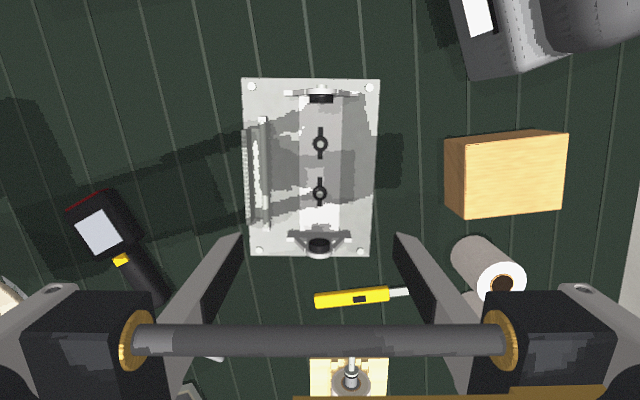

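The dispenser's base corners are near (241,78), (380,79), (369,257) and (250,255). The +y cup is at (320,97) and the -y cup at (319,246). I fit its pose from the plate corners and the cups.

Run:
```python
from h import *
from scipy.optimize import least_squares
p=np.load("w2.npy",allow_pickle=True).item(); t,M,s=tool()
im=p["pixels"]
m=cams.cut_out("wrist","dispenser")[0]["region"].astype(np.uint8)
# plate edges by mask refined lines
def line(pts):
    vx,vy,x,y=cv2.fitLine(np.float32(pts),cv2.DIST_HUBER,0,.01,.01).ravel(); return np.cross([x,y,1],[x+vx,y+vy,1])
g=cv2.GaussianBlur(cv2.cvtColor(im,cv2.COLOR_RGB2GRAY),(3,3),0).astype(float)
def edge(vals): d=np.abs(np.diff(vals)); i=d.argmax(); return i+.5
L=line([(370+0+edge(g[v,365:390])-5,v) for v in range(100,240,4)])
W=line([(238+edge(g[v,238:262]),v) for v in list(range(88,112,3))+list(range(234,250,3))])
T=line([(u,70+edge(g[70:86,u])) for u in list(range(250,285,3))+list(range(342,372,3))])
B=line([(u,248+edge(g[248:264,u])) for u in list(range(258,285,3))+list(range(352,364,3))])
I=lambda a,b:(lambda c:c[:2]/c[2])(np.cross(a,b))
px=np.array([I(W,T),I(L,T),I(L,B),I(W,B)]); print(px)
X=ray(p,px,0.008); print(X.round(4).tolist())
mod=np.array([[-.092,.112],[.068,.112],[.068,-.112],[-.092,-.112]])
def f(q): 
    c,s_=np.cos(q[2]),np.sin(q[2]); return ((mod@np.array([[c,s_],[-s_,c]])+q[:2])-X[:,:2]).ravel()
r=least_squares(f,[.553,.17,-.13]); print("pose",r.x,"deg",np.degrees(r.x[2]),"res mm",(r.fun*1000).round(1))
c,s_=np.cos(r.x[2]),np.sin(r.x[2]); D=np.array([[c,-s_],[s_,c]])
for y in(-.083,0,.083): print(y,proj(p,np.r_[D@[0,y]+r.x[:2],.074]),proj(p,np.r_[D@[0,y]+r.x[:2],.062]))
print("tool yaw",np.degrees(np.arctan2(-M[0,0],M[1,0])))
print("wingnuts", (ray(p,[[320,144],[319.5,193]],.016)[:,:2]-r.x[:2])@D)
a=im[75:265,230:390]; cv2.imwrite("pics/w2c.png",cv2.resize(a[:,:,::-1],None,fx=3.1,fy=3.1,interpolation=cv2.INTER_CUBIC))
```

```text
[[240.51330057  77.24128298]
 [379.93524555  78.7380073 ]
 [368.7191803  256.62306155]
 [249.88262596 255.28294964]]
[[0.477, 0.2949, 0.008], [0.6342, 0.2735, 0.008], [0.6039, 0.0526, 0.008], [0.4464, 0.0742, 0.008]]
pose [ 0.55229845  0.17214411 -0.13649199] deg -7.820414868193358 res mm [-0.6  0.8  0.7  0.4  0.5 -0.7 -0.5 -0.5]
-0.083 [[318.59856564 260.03778081]] [[318.59478065 255.12698714]]
0 [[319.61156234 187.24661812]] [[319.572247   184.50029507]]
0.083 [[320.77750103 103.07654108]] [[320.69166652 103.26979137]]
tool yaw -7.318750149634024
wingnuts [[ 0.00015102  0.03779288]
 [ 0.00036052 -0.02187686]]
```

View pics/w2c.png

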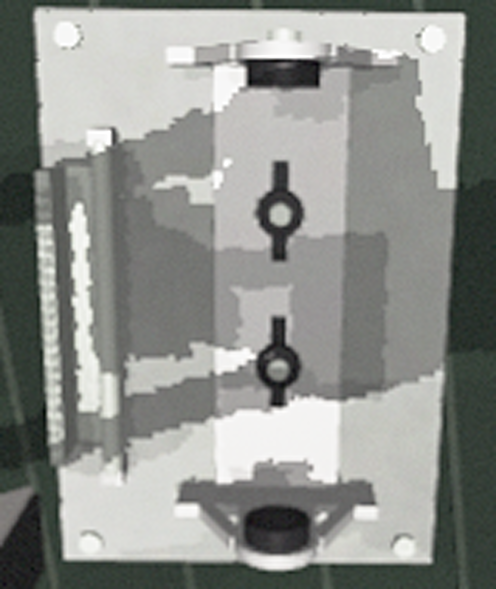

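The fit residuals are under 1 mm: the dispenser is at (0.5523, 0.1721) with yaw -7.82°, and the yoke looks shifted about +8 mm along y. Next I go back, descend and grasp.

```bash
python3 - <<'E'
from h import *
p=np.load("w2.npy",allow_pickle=True).item()
a=-.13649; D=np.array([[np.cos(a),-np.sin(a)],[np.sin(a),np.cos(a)]]); o=np.array([.5523,.17214])
f=lambda uv,z:((ray(p,[uv],z)[0,:2]-o)@D*1000).round(1)
print("+y mouth top",f([321.3,103.4],.074),"-y mouth bottom",f([319,238.5],.05),"-y cup back top",f([319,253],.074),"+y cheek top",f([321,88],.077))
E
python3 -m pendant '{"claw":[100,100,100,100,100,100,100,100,100,100,100,100,100,100,100],"xyz":[[-1,0.12,0],[-1,0.12,0],[-1,0.12,0],[-1,0.12,0],[-1,0.12,0],[-1,0.12,0],[-1,0.12,0],[-1,0.12,0],[-1,0.12,0],[-1,0.14,0],[-1,0.14,0],[-1,0.14,0],[-1,0.14,0],[-0.26,0.14,0],[0,0,0]],"rotation":[[0,0,0],[0,0,0],[0,0,0],[0,0,0],[0,0,0],[0,0,0],[0,0,0],[0,0,0],[0,0,0],[0,0,0],[0,0,0],[0,0,0],[0,0,0],[0,0,-0.08],[0,0,0]]}'
python3 -m pendant '{"claw":[100,100,100,100,100,100,100,100,100,100,100,100],"xyz":[[0,0,1],[0,0,1],[0,0,1],[0,0,1],[0,0,1],[0,0,0.8],[0,0,0.6],[0,0,0.4],[0,0,0.3],[0,0,0.3],[0,0,0.2],[0,0,0]],"rotation":[[0,0,0],[0,0,0],[0,0,0],[0,0,0],[0,0,0],[0,0,0],[0,0,0],[0,0,0],[0,0,0],[0,0,0],[0,0,0],[0,0,0]]}'
```

```text
+y mouth top [ 0.5 82.7] -y mouth bottom [  0.3 -67.6] -y cup back top [  0.3 -74.4] +y cheek top [-0.  96.5]
time: 8.95
tool_pos: [0.5541, -0.1678, 0.2303]
tool_rot: [-0.0, 0.748, 0.664, 0.0]
ft_force: [0.2, 0.2, 0.1]
width: 0.0944
gripper_force: 0.0
time: 10.45
tool_pos: [0.5539, -0.1676, 0.0402]
tool_rot: [-0.0, 0.748, 0.664, -0.0]
ft_force: [0.4, 0.5, -0.3]
width: 0.0938
gripper_force: 0.0
```

```bash
python3 -m pendant '{"claw":[0,0,0,0,0,0],"xyz":[[0,0,0],[0,0,0],[0,0,0],[0,0,0],[0,0,0],[0,0,0]],"rotation":[[0,0,0],[0,0,0],[0,0,0],[0,0,0],[0,0,0],[0,0,0]]}'
python3 -m pendant '{"claw":[0,0,0,0,0,0,0,0],"xyz":[[0,0,-0.2],[0,0,-0.5],[0,0,-1],[0,0,-1],[0,0,-1],[0,0,-1],[0,0,-0.5],[0,0,0]],"rotation":[[0,0,0],[0,0,0],[0,0,0],[0,0,0],[0,0,0],[0,0,0],[0,0,0.17],[0,0,0]]}'
python3 - <<'E'
from h import *
t,M,s=tool(); print(t,s["width"],s["ft_force"],s["torque"],np.degrees(np.arctan2(-M[0,0],M[1,0])))
p=spot(["wrist"],["spindle","ferrule","fixed_pin"])
cv2.imwrite("pics/w3.png",p["pixels"][:,:,::-1]); np.save("w3.npy",p,allow_pickle=True)
E
```

```text
time: 11.2
tool_pos: [0.5563, -0.1682, 0.0412]
tool_rot: [0.002, 0.748, 0.664, 0.001]
ft_force: [5.8, -0.5, 0.5]
width: 0.0575
gripper_force: 30.0
time: 12.2
tool_pos: [0.5539, -0.1676, 0.1711]
tool_rot: [0.0, 0.754, 0.657, 0.0]
ft_force: [-0.3, -0.2, -2.9]
width: 0.0576
gripper_force: 30.0
[ 0.55393785 -0.16759862  0.17113222] 0.05761223833949769 [-0.29029935 -0.21852939 -2.93782534] [-0.04573846  0.01585609 -0.02792332] -7.798030092268298
wrist spindle [(0.74, [0.5558, -0.1632, 0.1612])]
wrist ferrule [(0.74, [0.5658, -0.106, 0.1659])]
wrist fixed_pin [(0.83, [0.4329, -0.4061, 0.0248]), (0.75, [0.5396, -0.2519, 0.1646])]
```

View pics/w3.png

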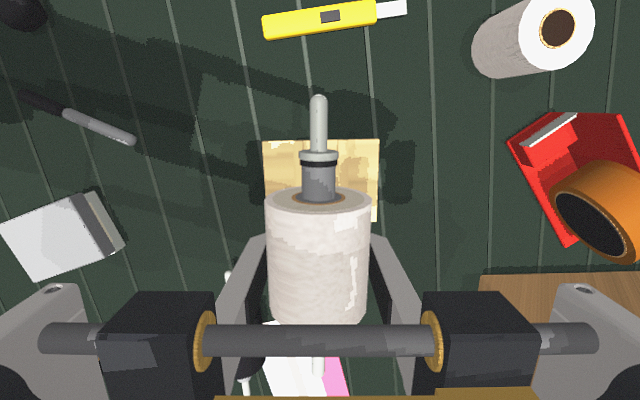

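The roll is held between the pads, with the sprung tip at (318,95) and the ferrule at (318,155). I check its pose in the tool.

Run:
```python
from h import *
p=np.load("w3.npy",allow_pickle=True).item(); t,M,s=tool()
for k in (.005,.007,.009):
    a=ray(p,[[318.3,93.5]],t[2]-k); b=ray(p,[[319,150.5]],t[2]-k+.0105)
    print(k,((a-t)@M*1000).round(1),((b-t)@M*1000).round(1))
T=np.array(p["cam_to_world"]); Tc=np.eye(4); Tc[:3,:3]=M.T@T[:3,:3]; Tc[:3,3]=M.T@(T[:3,3]-t); np.save("camtool.npy",Tc); print(Tc.round(3).tolist())
o=np.array([.5523,.17214]); a=np.radians(-7.82); D=np.array([[np.cos(a),-np.sin(a)],[np.sin(a),np.cos(a)]])
print("tcp in disp", (t[:2]-o)@D)
```

```text
0.005 [[89.8 -0.4  5.1]] [[63.1 -0.1 -5.5]]
0.007 [[89.8 -0.4  7.1]] [[62.9 -0.1 -3.5]]
0.009 [[89.9 -0.4  9.1]] [[62.6 -0.1 -1.5]]
[[0.0, 0.959, 0.285, 0.083], [1.0, 0.0, -0.001, -0.001], [-0.001, 0.285, -0.959, -0.156], [0.0, 0.0, 0.0, 1.0]]
tcp in disp [ 0.0470864  -0.33610181]
```

```bash
python3 -m pendant '{"claw":[0,0,0,0,0,0,0,0,0,0,0,0,0,0,0,0,0,0,0],"xyz":[[0.4,-0.06,0],[0.8,-0.12,0],[1,-0.14,0],[1,-0.14,0],[1,-0.14,0],[1,-0.14,0],[1,-0.15,0],[1,-0.15,0],[1,-0.15,0],[1,-0.15,0],[1,-0.15,0],[1,-0.15,0],[1,-0.15,0],[0.64,-0.15,0],[0,0,0],[0,0,0],[0,0,0],[0,0,0],[0,0,0]],"rotation":[[0,0,0],[0,0,0],[0,0,0],[0,0,0],[0,0,0],[0,0,0],[0,0,0],[0,0,0],[0,0,0],[0,0,0],[0,0,0],[0,0,0],[0,0,0],[0,0,0],[0,-0.5,0],[0,-0.5,0],[0,-0.5,0],[0,-0.5,0],[0,0,0]]}'
cat > st.py <<'E'
from h import *
o=np.array([.5523,.17214,0]); a=np.radians(-7.82); D=R.from_euler('z',a).as_matrix()
def rep(P=(.0895,-.0004,.0072)):
    t,M,s=tool(); P=np.array(P); d=D.T@(t-o); A=D.T@M
    tip=d+A@P; fix=d+A@(P-[.172,0,0])
    print("tcp_d",(d*1000).round(1),"tilt",np.degrees(np.arcsin(-A[2,0])).round(2),"yaw",np.degrees(np.arctan2(-A[0,0],A[1,0])).round(2),"roll",np.degrees(np.arcsin(A[2,1])).round(2))
    print("tip",(tip*1000).round(1),"fix",(fix*1000).round(1),"F_d",(D.T@s["ft_force"]).round(1),"T_d",(D.T@s["torque"]).round(2),"t",s["time"],"w",round(s["width"],4))
    return d,A
def units(A,dd): print("units for",dd,(A.T@np.array(dd)/25).round(3))
E
python3 - <<'E'
from st import *
d,A=rep(); units(A,[.8-d[0]*1000,-15-d[1]*1000,88-d[2]*1000])
p=cams.capture("wrist"); cv2.imwrite("pics/w4.png",p["pixels"][:,:,::-1])
E
```

```text
time: 14.78
tool_pos: [0.5491, 0.1584, 0.17]
tool_rot: [0.068, 0.749, 0.655, -0.079]
ft_force: [0.8, -1.1, -1.9]
width: 0.0572
gripper_force: 30.0
tcp_d [ -1.3 -14.  170. ] tilt 11.98 yaw 0.15 roll -0.05
tip [ -2.   72.  144.3] fix [ -1.5 -96.2 180. ] F_d [ 0.9 -1.  -1.9] T_d [ 0.11 -0.01 -0.02] t 14.775 w 0.0572
units for [np.float64(2.144571184876644), np.float64(-0.9906548792900001), np.float64(-81.95213909500512)] [0.641 0.088 3.215]
```

View pics/w4.png

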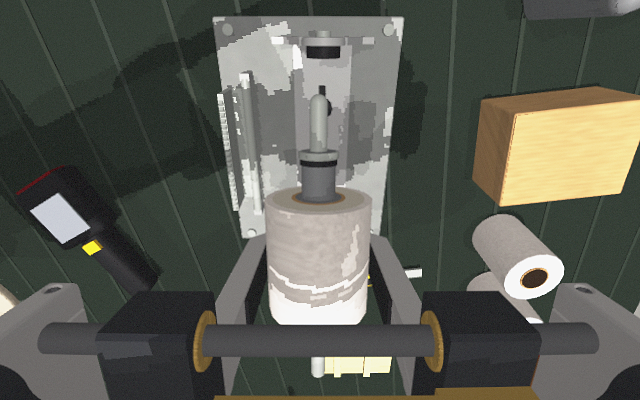

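The roll is unchanged in the grip. The sprung tip at (318,94) points at the +y cup, seen at (323,47). I descend to cup height, tilted.

```bash
python3 -m pendant '{"claw":[0,0,0,0,0,0,0,0],"xyz":[[0.1,0.03,0.5],[0.12,0.03,0.6],[0.12,0.03,0.6],[0.1,0,0.5],[0.1,0,0.5],[0.06,0,0.3],[0.04,0,0.215],[0,0,0]],"rotation":[[0,0,0],[0,0,0],[0,0,0],[0,0,0],[0,0,0],[0,0,0],[0,0,0],[0,0,0]]}'
python3 - <<'E'
from st import *
d,A=rep(); units(A,[.8-d[0]*1000,1,0]); units(A,[0,1,0])
p=cams.capture("wrist")
cv2.imwrite("pics/w5.png",cv2.resize(p["pixels"][0:210,220:430,::-1],None,fx=2.8,fy=2.8,interpolation=cv2.INTER_CUBIC))
tip=d+A@[.0895,-.0004,.0072]
print(proj(p,o+D@tip))
for y in(.0826,.0906): print(proj(p,o+D@[.0004,y,.062]),proj(p,o+D@[.0004,y,.074]))
E
```

```text
time: 15.82
tool_pos: [0.5515, 0.1557, 0.0883]
tool_rot: [0.069, 0.749, 0.654, -0.079]
ft_force: [0.1, 0.4, -2.5]
width: 0.0572
gripper_force: 30.0
tcp_d [  1.5 -16.4  88.3] tilt 12.02 yaw 0.04 roll -0.02
tip [ 1.  69.6 62.6] fix [  1.1 -98.6  98.4] F_d [ 0.   0.4 -2.5] T_d [ 0.14 -0.02  0.04] t 15.825 w 0.0572
units for [np.float64(-0.6864913905271937), 1, 0] [ 0.039 -0.027 -0.008]
units for [0, 1, 0] [ 0.039  0.    -0.008]
[[319.92445965  94.59362402]]
[[318.72736879  66.16770635]] [[318.73142504  68.7712525 ]]
[[318.76747575  47.673197  ]] [[318.77484438  48.87603831]]
```

View pics/w5.png

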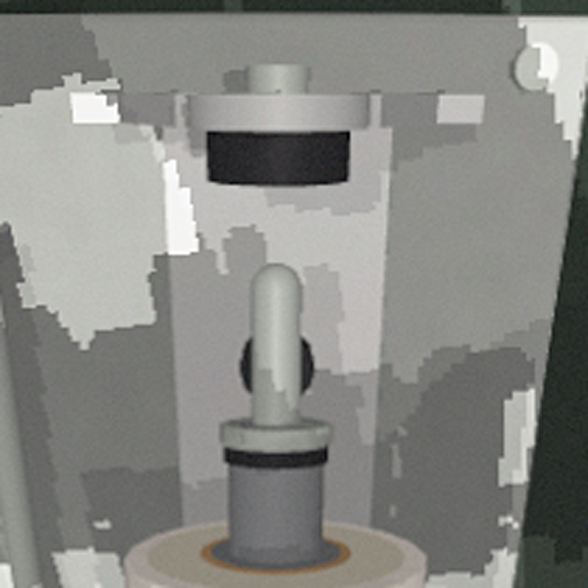

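The pin (crop column 276) is within 0.5 mm of the cup's centre (279), with about 13 mm to the mouth. I advance it.

```bash
python3 -m pendant '{"claw":[0,0,0,0,0,0,0,0,0],"xyz":[[0.078,0,-0.016],[0.078,0,-0.016],[0.078,0,-0.016],[0.078,0,-0.016],[0.078,0,-0.016],[0.078,0,-0.016],[0.078,0,-0.016],[0.078,0,-0.016],[0,0,0]],"rotation":[[0,0,0],[0,0,0],[0,0,0],[0,0,0],[0,0,0],[0,0,0],[0,0,0],[0,0,0],[0,0,0]]}' >/dev/null; python3 -c "from st import *; rep()"
python3 -m pendant '{"claw":[0,0,0],"xyz":[[0.078,0,-0.016],[0.078,0,-0.016],[0,0,0]],"rotation":[[0,0,0],[0,0,0],[0,0,0]]}' >/dev/null; python3 -c "from st import *; rep()"
```

```text
tcp_d [ 1.5 -0.3 88.3] tilt 12.0 yaw 0.05 roll 0.0
tip [ 1.1 85.7 62.7] fix [  1.2 -82.5  98.4] F_d [-0.5  0.6 -1.8] T_d [ 0.17 -0.12  0.02] t 17.0 w 0.0573
tcp_d [ 1.6  3.7 88.4] tilt 12.0 yaw 0.04 roll 0.01
tip [ 1.2 89.7 62.7] fix [  1.3 -78.5  98.5] F_d [-0.1 -0.  -2.7] T_d [ 0.16 -0.01  0.03] t 17.375 w 0.0572
```

```bash
for i in 1; do python3 -m pendant '{"claw":[0,0,0],"xyz":[[0.078,0,-0.016],[0,0,0],[0,0,0]],"rotation":[[0,0,0],[0,0,0],[0,0,0]]}' >/dev/null; python3 -c "from st import *; rep()";
python3 -m pendant '{"claw":[0,0,0],"xyz":[[0.078,0,-0.016],[0,0,0],[0,0,0]],"rotation":[[0,0,0],[0,0,0],[0,0,0]]}' >/dev/null; python3 -c "from st import *; rep()"; python3 -m pendant '{"claw":[0,0,0],"xyz":[[0.078,0,-0.016],[0,0,0],[0,0,0]],"rotation":[[0,0,0],[0,0,0],[0,0,0]]}' >/dev/null; python3 -c "from st import *; rep()"; done
```

```text
tcp_d [ 1.5  5.2 88.3] tilt 12.03 yaw 0.04 roll -0.01
tip [ 1.1 91.3 62.6] fix [  1.2 -77.   98.5] F_d [-0.1 -1.3 -1.3] T_d [-0.02 -0.03  0.  ] t 17.75 w 0.0574
tcp_d [ 1.5  7.  88.3] tilt 12.05 yaw 0.04 roll -0.01
tip [ 1.  93.  62.6] fix [  1.1 -75.2  98.5] F_d [ 0.4 -4.3 -3. ] T_d [-0.47 -0.11 -0.05] t 18.125 w 0.0576
tcp_d [ 1.5  9.2 88.3] tilt 12.04 yaw 0.04 roll -0.01
tip [ 1.  95.2 62.6] fix [  1.2 -73.   98.4] F_d [ 0.4 -4.1 -2.3] T_d [-0.69 -0.14 -0.04] t 18.5 w 0.0577
```

It bottomed in the cup at tip y of about 91.5 mm, matching the predicted bottom, not the rim. I compress along the axis.

```bash
python3 -m pendant '{"claw":[0,0,0,0,0,0,0],"xyz":[[0.05,0,0],[0.05,0,0],[0.05,0,0],[0.05,0,0],[0.05,0,0],[0,0,0],[0,0,0]],"rotation":[[0,0,0],[0,0,0],[0,0,0],[0,0,0],[0,0,0],[0,0,0],[0,0,0]]}' >/dev/null; python3 -c "from st import *; rep()"
python3 -m pendant '{"claw":[0,0,0,0,0],"xyz":[[0.05,0,0],[0.05,0,0],[0.05,0,0],[0,0,0],[0,0,0]],"rotation":[[0,0,0],[0,0,0],[0,0,0],[0,0,0],[0,0,0]]}' >/dev/null
python3 - <<'E'
from st import *
d,A=rep()
p=cams.capture("wrist")
cv2.imwrite("pics/w6.png",p["pixels"][:,:,::-1])
E
```

```text
tcp_d [ 1.4 14.4 87.1] tilt 12.14 yaw 0.06 roll -0.03
tip [  0.9 100.4  61.2] fix [  1.1 -67.7  97.4] F_d [ 0.3 -6.7 -0.6] T_d [-1.19 -0.18 -0.04] t 19.375 w 0.0578
tcp_d [ 1.5 17.5 86.4] tilt 12.22 yaw 0.06 roll -0.03
tip [  1.  103.4  60.4] fix [  1.1 -64.7  96.8] F_d [ 1.2 -7.8 -0.9] T_d [-1.45 -0.2  -0.05] t 20.0 w 0.0576
```

View pics/w6.png

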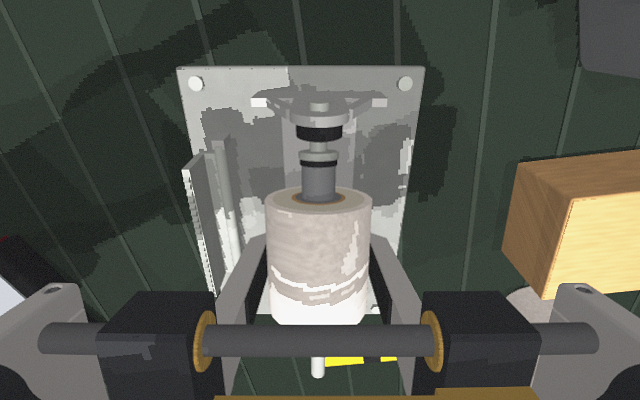

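The pin sits in the cup at (319,133) and the ferrule is unchanged at (319,155), so nothing slipped. The spring is about 11.5 mm in, and I push 4 mm more.

```bash
python3 -m pendant '{"claw":[0,0,0,0,0],"xyz":[[0.04,0,0],[0.04,0,0],[0.04,0,0],[0,0,0],[0,0,0]],"rotation":[[0,0,0],[0,0,0],[0,0,0],[0,0,0],[0,0,0]]}' >/dev/null; python3 -c "
from st import *
for i in range(3): cams.capture('wrist'); d,A=rep()"
```

```text
tcp_d [ 1.4 19.8 85.8] tilt 12.28 yaw 0.07 roll -0.04
tip [  0.9 105.7  59.8] fix [  1.1 -62.3  96.4] F_d [ 1.  -8.7 -1. ] T_d [-1.57 -0.25  0.03] t 20.725 w 0.0577
tcp_d [ 1.4 19.8 85.9] tilt 12.28 yaw 0.07 roll -0.04
tip [  0.9 105.7  59.8] fix [  1.1 -62.3  96.4] F_d [ 1.1 -9.7 -1.4] T_d [-1.63 -0.21 -0.05] t 20.775 w 0.0574
tcp_d [ 1.4 19.8 85.9] tilt 12.28 yaw 0.07 roll -0.04
tip [  0.9 105.7  59.8] fix [  1.1 -62.3  96.4] F_d [  1.3 -10.8  -0.5] T_d [-1.63 -0.21 -0.07] t 20.825 w 0.0574
```

```bash
python3 -m pendant '{"claw":[0,0,0,0,0,0,0],"xyz":[[0.04,0,0],[0,0,0],[-0.006,0,0.062],[-0.006,0,0.062],[-0.006,0,0.062],[-0.006,0,0.062],[0,0,0]],"rotation":[[0,0,0],[0,0,0],[0,0.2,0],[0,0.2,0],[0,0.2,0],[0,0.2,0],[0,0,0]]}' >/dev/null; python3 -c "
from st import *
F=[]
for i in range(4): cams.capture('wrist'); F.append(D.T@arm.read_state()['ft_force'])
rep((.074,-.0004,.0072)); rep(); print(np.mean(F,0).round(1))"
```

```text
tcp_d [ 1.4 18.9 79.5] tilt 7.48 yaw 0.08 roll -0.04
tip [ 0.9 91.3 62.7] fix [  1.2 -79.2  85.1] F_d [ -0.1 -10.6  -0.6] T_d [-1.68 -0.19 -0.07] t 21.9 w 0.0573
tcp_d [ 1.4 18.9 79.5] tilt 7.48 yaw 0.08 roll -0.04
tip [  0.9 106.7  60.7] fix [  1.1 -63.8  83.1] F_d [ -0.1 -10.6  -0.6] T_d [-1.68 -0.19 -0.07] t 21.9 w 0.0573
[ 0.8 -9.9 -1. ]
```

```bash
cat > f.py <<'E'
from st import *
F=[]
for i in range(4): cams.capture('wrist'); F.append(D.T@arm.read_state()['ft_force'])
rep(); print("meanF",np.mean(F,0).round(1))
E
python3 -m pendant '{"claw":[0,0,0,0],"xyz":[[-0.006,0,0.062],[-0.006,0,0.062],[-0.006,0,0.062],[0,0,0]],"rotation":[[0,0.2,0],[0,0.2,0],[0,0.2,0],[0,0,0]]}' >/dev/null; python3 f.py
python3 -m pendant '{"claw":[0,0,0],"xyz":[[-0.006,0,0.062],[-0.006,0,0.062],[0,0,0]],"rotation":[[0,0.2,0],[0,0.2,0],[0,0,0]]}' >/dev/null; python3 f.py
```

```text
tcp_d [ 1.5 18.  74.7] tilt 3.88 yaw 0.09 roll -0.04
tip [  0.9 106.9  61.5] fix [  1.2 -64.8  73.1] F_d [ 0.5 -9.4 -1.7] T_d [-1.81 -0.24 -0.08] t 22.6 w 0.0577
meanF [ 0.7 -9.8 -1.9]
tcp_d [ 1.5 17.7 71.5] tilt 1.47 yaw 0.1 roll -0.03
tip [  0.9 106.9  62. ] fix [  1.2 -65.   66.4] F_d [-0.7 -9.6 -2.5] T_d [-1.82 -0.24 -0.05] t 23.175 w 0.0573
meanF [-0.  -9.8 -2.4]
```

```bash
python3 -m pendant '{"claw":[0,0,0],"xyz":[[-0.007,0,0.072],[0,0,0.01],[0,0,0]],"rotation":[[0,0.24,0],[0,0,0],[0,0,0]]}' >/dev/null; python3 f.py
python3 -m pendant '{"claw":[0,0,0,0],"xyz":[[-0.05,0,0],[-0.05,0,0],[-0.05,0,0],[0,0,0]],"rotation":[[0,0,0],[0,0,0],[0,0,0],[0,0,0]]}' >/dev/null; python3 f.py
```

```text
tcp_d [ 1.5 17.5 69.4] tilt 0.02 yaw 0.11 roll -0.02
tip [  0.9 107.   62.2] fix [  1.2 -65.   62.3] F_d [ 0.5 -9.9 -2.4] T_d [-1.88 -0.14  0.01] t 23.75 w 0.0576
meanF [ 0.5 -9.9 -2.8]
tcp_d [ 1.5 14.4 69.5] tilt -0.04 yaw 0.1 roll -0.02
tip [  1.  103.9  62.3] fix [  1.2 -68.1  62.2] F_d [ 0.5 -8.2 -2.4] T_d [-1.56 -0.12 -0.08] t 24.45 w 0.0573
meanF [ 0.2 -8.4 -2.1]
```

```bash
python3 -m pendant '{"claw":[0,0,0,0],"xyz":[[-0.05,0,0],[-0.05,0,0],[-0.03,0,0],[0,0,0]],"rotation":[[0,0,0],[0,0,0],[0,0,0],[0,0,0]]}' >/dev/null; python3 f.py
python3 -m pendant '{"claw":[0,0,0,0],"xyz":[[-0.03,0,0],[-0.03,0,0],[-0.03,0,0],[0,0,0]],"rotation":[[0,0,0],[0,0,0],[0,0,0],[0,0,0]]}' >/dev/null; python3 f.py
```

```text
tcp_d [ 1.5 11.7 69.5] tilt -0.1 yaw 0.08 roll -0.01
tip [  1.  101.2  62.5] fix [  1.2 -70.8  62.2] F_d [-0.  -7.4 -1.5] T_d [-1.33 -0.09 -0.  ] t 25.15 w 0.0574
meanF [ 0.3 -7.6 -2.2]
tcp_d [ 1.5  9.8 69.5] tilt -0.14 yaw 0.08 roll -0.0
tip [ 1.  99.3 62.5] fix [  1.3 -72.7  62.1] F_d [ 0.6 -6.1 -2.7] T_d [-1.16 -0.07  0.02] t 25.85 w 0.0572
meanF [ 0.1 -6.5 -2.5]
```

```bash
python3 -m pendant '{"claw":[0,0,0,0],"xyz":[[-0.03,0,0],[-0.03,0,0],[0,0,0],[0,0,0]],"rotation":[[0,0,0],[0,0,0],[0,0,0],[0,0,0]]}' >/dev/null; python3 f.py
python3 -m pendant '{"claw":[0,0,0,0],"xyz":[[-0.03,0,0],[-0.03,0,0],[0,0,0],[0,0,0]],"rotation":[[0,0,0],[0,0,0],[0,0,0],[0,0,0]]}' >/dev/null; python3 f.py
```

```text
tcp_d [ 1.5  8.6 69.5] tilt -0.16 yaw 0.07 roll 0.0
tip [ 1.  98.1 62.6] fix [  1.2 -73.9  62.1] F_d [ 0.4 -5.4 -1.9] T_d [-1.08 -0.04  0.03] t 26.55 w 0.0576
meanF [ 0.3 -5.5 -2.3]
tcp_d [ 1.5  7.6 69.6] tilt -0.23 yaw 0.04 roll 0.0
tip [ 1.1 97.2 62.8] fix [  1.2 -74.8  62.1] F_d [-0.3 -4.2 -3.6] T_d [-0.81 -0.1   0.05] t 27.25 w 0.0568
meanF [-0.2 -3.9 -3.9]
```

The fixed pin has bottomed at -74.5, as expected (91.5-166). I lower gently until the cups take the weight.

```bash
python3 -m pendant '{"claw":[0,0,0,0,0],"xyz":[[-0.02,0,0.02],[-0.01,0,0.02],[0,0,0.02],[0,0,0],[0,0,0]],"rotation":[[0,0,0],[0,0,0],[0,0,0],[0,0,0],[0,0,0]]}' >/dev/null; python3 f.py
```

```text
tcp_d [ 1.8  7.5 68.4] tilt -0.31 yaw 0.01 roll 0.04
tip [ 1.4 97.  61.7] fix [  1.4 -74.9  60.7] F_d [-1.5  1.8  1.5] T_d [ 0.16  0.15 -0.07] t 28.075 w 0.0574
meanF [-1.2  0.9  1.7]
```

```bash
python3 -m pendant '{"claw":[64,66,70,75,80,80],"xyz":[[0,0,0],[0,0,0],[0,0,0],[0,0,0],[0,0,0],[0,0,0]],"rotation":[[0,0,0],[0,0,0],[0,0,0],[0,0,0],[0,0,0],[0,0,0]]}' >/dev/null; python3 f.py; python3 -c "
from h import *
spot(['scene','side','wrist'],['spindle','ferrule','fixed_pin'])"
```

```text
tcp_d [ 1.6  6.9 68.2] tilt -0.24 yaw 0.03 roll 0.0
tip [ 1.1 96.4 61.3] fix [  1.2 -75.6  60.6] F_d [1.1 0.  0.5] T_d [-0.03 -0.1  -0.03] t 29.025 w 0.0751
meanF [0.3 0.1 0.2]
scene spindle [(0.79, [0.5571, 0.1823, 0.0588]), (0.7, [0.2284, -0.3422, 0.0305]), (0.59, [0.4408, -0.3175, 0.0298])]
scene ferrule [(0.9, [0.2678, -0.3057, 0.0299]), (0.78, [0.5613, 0.2404, 0.0657]), (0.68, [0.444, -0.264, 0.0348])]
scene fixed_pin [(0.96, [0.1617, -0.4097, 0.0286]), (0.67, [0.4336, -0.4032, 0.0307]), (0.52, [0.5409, 0.0973, 0.0647])]
side spindle [(0.97, [0.2295, -0.3478, 0.0259]), (0.78, [0.5551, 0.1863, 0.0589]), (0.68, [0.5534, 0.1718, -0.002])]
side ferrule [(0.94, [0.2728, -0.3111, 0.0314]), (0.82, [0.563, 0.2398, 0.062]), (0.49, [0.446, -0.2644, 0.0298])]
side fixed_pin [(0.77, [0.1712, -0.4109, 0.0292]), (0.16, [0.7508, -0.0513, 0.0009])]
wrist spindle [(0.59, [0.5582, 0.1846, 0.0637])]
wrist ferrule [(0.67, [0.5671, 0.2443, 0.0651])]
wrist fixed_pin [(0.56, [0.5431, 0.097, 0.0616])]
```

The roll hangs free and level with its middle at about z=0.06. I retreat straight up.

```bash
python3 -m pendant '{"claw":[88,90,90,90,90,90,90,90,90,90,90],"xyz":[[0,0,0],[0,0,0],[0,0,-0.2],[0,0,-0.4],[0,0,-0.6],[0,0,-0.8],[0,0,-1],[0,0,-1],[0,0,-0.6],[0,0,0],[0,0,0]],"rotation":[[0,0,0],[0,0,0],[0,0,0],[0,0,0],[0,0,0],[0,0,0],[0,0,0],[0,0,0],[0,0,0],[0,0,0],[0,0,0]]}'; python3 -c "
from st import *
for c in ['scene','side','wrist']*2:
    cams.capture(c)
    for n in ['spindle','ferrule','fixed_pin']:
        for r in cams.spot_point(c,n):
            l=D.T@(np.array(r['location'])-o)
            if abs(l[0])<.05 and abs(l[1])<.12 and l[2]>.03: print(c,n,round(r['score'],2),(l*1000).round(1))"
```

```text
time: 31.0
tool_pos: [0.5541, 0.1781, 0.1824]
tool_rot: [-0.002, 0.753, 0.657, 0.001]
ft_force: [0.2, -0.4, 0.6]
width: 0.0847
gripper_force: 0.0
scene spindle 0.63 [ 2.  15.2 58.6]
scene ferrule 0.58 [ 0.9 67.7 63.9]
side spindle 0.96 [ 1.  12.6 62.6]
side ferrule 0.65 [ 2.5 71.  61.3]
side fixed_pin 0.62 [  2.1 -71.9  59.3]
wrist spindle 0.71 [ 1.7 14.  64.6]
wrist ferrule 0.59 [ 6.  67.3 62.4]
wrist fixed_pin 0.97 [  0.5 -74.9  64.3]
scene spindle 0.73 [ 2.9 11.2 62.2]
scene ferrule 0.83 [-0.7 66.4 66.8]
scene fixed_pin 0.79 [ -1.4 -74.7  62.9]
side spindle 0.65 [ 0.3 16.  57.2]
side ferrule 0.58 [ 4.2 73.1 61.3]
side fixed_pin 0.64 [ 5.7 71.3 60.7]
side fixed_pin 0.6 [  0.2 -71.   60.6]
wrist spindle 0.94 [ 2.5 13.2 57.6]
wrist ferrule 0.83 [ 4.4 71.2 60.3]
wrist fixed_pin 0.7 [  1.1 -75.1  62.6]
```

```bash
python3 -c "from h import *; print(arm.sign_off())"
```

```text
the job is handed in; nothing more can be done
None
```

I loaded the roll into the dispenser and handed the job in at about 31 s. It hangs level with a pin in each cup, about 12 mm along from the bay's middle (limit 16), let go, and wrist force readings along the way peaked near 11 N. The judge gave no verdict back.

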